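Load a small core and lock the telescoping jaw

ROBOT

A 6-joint arm with a two-finger parallel gripper is mounted at the origin on a cart in front of the work surface, level with it; the furniture and walls round the work are solid. World frame = base frame: x ahead of the robot, y to its left, z up, the work surface at z = 0. Lengths are in m, angles in rad, forces in N, time in s.
With the tool pointing down it reaches from about 0.3 to 0.75 m from the base axis. Payload 8.5 kg.
Tool frame: the origin (TCP) lies midway between the tips of the shut fingers; the grasp point (between the pads) lies 19 mm behind it; z points along the fingers, y is the line along which they close (so a half turn about z gives the same grasp; the last joint's range is limited). The gripper opens to 88 mm and grips with 3 to 60 N. Pads are 18 mm wide; open, the fingers measure 123 mm over their backs; the gripper's body (75 mm by 187 mm) begins 45 mm behind the grasp point.
Start: joints at [-1.345, 0.381, 1.297, -0, 1.464, -0.215], TCP at [0.235, -0.497, 0.239] pointing down, gripper open.
Joint ranges: [-3.11, 3.11], [-0.89, 2.33], [0.22, 2.48], [-1.42, 4.56], [0.17, 2.85], [-2.88, 2.88]. Speed limits (rad/s): [2.39, 2.39, 3.14, 3.14, 3.14, 3.14].

INTERFACE

Orientations are given as a rotation vector (axis times angle).
In Python, from cell import ctrl gives the robot as it stands. The module is installed in compiled form; this text tells all that it offers.
- The arm moves only by the shell command python3 -m handwheel 'ROWS' [FORCE]. ROWS is JSON, a list of rows, each an object of numbers: "tx", "ty", "tz": the shift along the tool's x, y, z in cm; "wx", "wy", "wz": the turn, a rotation vector about the tool's x, y, z in degrees; "grip": the finger opening in cm, from 0 to 8.81. In form: [{"tx": .., "ty": .., "tz": .., "wx": .., "wy": .., "wz": .., "grip": ..}, ...]. A call has 1 to 5 rows; each row is the pose to reach, as a shift and turn from the pose commanded when the call began, along the tool's axes at that moment; what a row does not reach only later rows make up. A row lasts 1/10 s, in which the tool goes at most 50 mm and 8.59 degrees, less where a joint would pass 70% of its speed; a pose out of reach is approached as far as the arm can. A call with a gripper value outside its range is refused whole. The fingers move at their own pace and stop on an object; FORCE is the grip in N (left out, the last holds). Time passes only in rows, so rows that repeat a pose let the fingers close. It gives the time, the measured TCP pose, the force, the opening and the grip force at its end, in the units of the state.
- ctrl.get_obs(): the state, without advancing time (a new reading comes with each control period).
- ctrl.grab_frame(name): name is "side" or "top"; returns a dict with "frame" (480x640x3 uint8, blue, green, red), "fx", "fy", "cx", "cy" (pixels), "dist_coeffs" ([k1, k2, p1, p2, k3] as OpenCV has them; the pictures are not rectified), "camera_from_world" (4x4, takes a point from world to camera coordinates). Camera axes: x right, y up, looking along -z (the intrinsics and any distortion apply to the point x, -y, -z); pixel columns grow to the right and rows downward; lengths in m; the calibration is good to about 2 mm. A picture is of the moment at which its call begins. There is no depth.
- ctrl.hand_in(): hands the job in; it is judged then, once.
Trained networks look in a picture, given as the dict that the camera call returned (one of the last four; its "shot" number tells which), for a name from the list of things; names that differ only in an ending like _2 or _b are one class to them, and where a whole thing is asked for, a point or a joint stands for the part that bears it (a point fixed in the world has none). Each returns a list of dicts, best first, with "conf" (0 to 1); they miss things now and then, are a little off and sometimes report something else, mostly with a low value. They report only what shows in the picture. A call takes as long as a camera call.
- ctrl.find_in(picture, name): "extent" ([centre column, centre row, width, height] in pixels, round what is visible of it).
The state is a dict: "t": time; "joint_pos": joint angles; "joint_velocities": joint speeds; "joint_torque": joint torques, N m; "tool_pos": TCP position; "ee_rot": TCP orientation; "wrist_force": force on the tool from outside, world axes, zero at the start; "moment": the same for the moment, N m; "opening": opening from 0.0 (shut) to 1.0 (fully open); "grip_force": force on a finger pad.
Only numpy, scipy, OpenCV 4.12 (cv2) and the standard library are available. Lean on these libraries where they do the work, as an engineer would, in place of code of your own. Each camera call takes 0.05 s, during which the arm holds its last target. There are 200 camera calls.

TASK

Stand the small speckled asphalt core upright on the black rubber pad of the blue core holder, in front of its V stop. Then squeeze the holder's red snap button flush into its collar, slide the outer tube one hole along towards the core and let the button spring back out in that next hole, so that the jaw encloses the core without crushing it. Leave the stone jar and the tin standing where they are.

Things in the scene. Friction and masses are not known exactly. Their poses are not given: they have to be found in the camera images.
- core_centre (a point): Centre (half-way up) of the core to load: a dark and light speckled asphalt cylinder, 50 mm diameter, 51 mm tall, standing on the table, 0.16 to 0.32 kg. Its z axis is the cylinder's axis. It is the only small speckled core; the other cores are about 100 mm wide.
- foot_pad (a point): Centre of the top of the black rubber pad (56 x 56 mm, 14 mm above the table) on the fixed blue holder, where the core's underside belongs; a core centred here just touches the V stop. Axes are the holder's: y along the tube from the jaw towards the V stop, x across it, pointing away from the button's side, z up. Free for fingers on its -x and +x sides.
- v_stop (a point): Top of the V stop on the holder, 60 mm above the table, 36 mm along +y from foot_pad: two aluminium faces open towards -y, 52 mm wide in all. The holder's blue base plate is 100 mm (x) by 410 mm (y), 10 mm thick.
- collar (a point): Centre of the black collar at the rear of the sliding outer tube, 50 mm above the table; same axes as foot_pad, moves with the tube. It is 44 mm wide across x, 40 mm long, 40 mm tall; the red button stands out of its -x face. Pinched from above across x at its centre, a pad presses the button flush and the grip carries the tube. An 80 mm tall grey post stands 110 mm behind it.
- button_top (a point): Centre of the outer face of the red snap button, 18 mm diameter (15 mm at the flat face); it faces along -x of the foot_pad axes and stands 6 mm out of the collar when out, at the height of the collar's centre.
- jaw_face (a point): Middle of the rubber face of the jaw plate at the tube's front end (48 mm wide, 16 to 74 mm above the table), facing +y of foot_pad. At the start it is 68 mm short of the foot_pad centre along y; one hole on, 28 mm short: 3 mm clear of a core standing against the V stop. It may nudge the core up to the stop.
- outer_tube (a joint): Slide of the outer tube over the fixed inner tube, m: 0 in the hole where it starts, grows towards the core (+y of foot_pad). Holes are 40 mm apart, so the next is at 0.040. With the button out it is locked, with 1.5 mm play either way; about 1.5 N of friction when free.
- snap_button (a joint): Travel of the snap button, m: 0 fully out (locked in a hole), 0.006 flush with the collar. It takes 3 N to start and 6 N to press flush; it frees the tube from about 0.0035 on. Let go between holes it stays pressed in by about 0.0035 and springs out by itself when the tube is pushed on to a hole.
- jar_centre (a point): Centre (half-way up) of a clear screw-top jar of pale stone, 51 mm diameter, 72 mm tall. A bystander: not to be moved.
- tin_centre (a point): Centre (half-way up) of a light grey lidded tin, 66 mm diameter, 44 mm tall. A bystander: not to be moved.

How it is judged:
By the outcome, as a careful person would: the job done as asked, in the order asked, and still so for the second after the job is handed in, with the robot touching nothing.
It also fails if it takes over 45 s, if anything falls off the work surface, if the arm or the gripper's body presses on something with over 40 N, if the wrist force passes 120 N, or if a joint passes its speed limit or range.

## Working session

There is one attempt and no reset: what is moved stays moved. The work goes in short steps, Python scripts to look and compute and a shell command to move; the robot and the scene stay as the last step left them, time stands still between calls to the robot, and variables do not carry over. Pictures are saved under pics/ and viewed, at most 10 in all, crops included, and the job is handed in when it is done.

```bash
mkdir -p pics; cat > h.py <<'E'
import numpy as np, cv2
from scipy.spatial.transform import Rotation as R
from cell import ctrl
def ray(f,u,v):
    K=np.array([[f['fx'],0,f['cx']],[0,f['fy'],f['cy']],[0,0,1.]])
    p=cv2.undistortPoints(np.array([[[u,v]]],float),K,np.array(f['dist_coeffs'],float))[0,0]
    M=np.array(f['camera_from_world']);d=M[:3,:3].T@np.array([p[0],-p[1],-1]);o=-M[:3,:3].T@M[:3,3]
    return o,d
def atz(f,u,v,z):
    o,d=ray(f,u,v);return o+d*(z-o[2])/d[2]
def proj(f,P):
    K=np.array([[f['fx'],0,f['cx']],[0,f['fy'],f['cy']],[0,0,1.]])
    M=np.array(f['camera_from_world']);c=M[:3,:3]@np.array(P)+M[:3,3];c=c*[1,-1,-1]
    return cv2.projectPoints(c.reshape(1,1,3),np.zeros(3),np.zeros(3),K,np.array(f['dist_coeffs'],float))[0].ravel()
def tri(f,a,g,b):
    o1,d1=ray(f,*a);o2,d2=ray(g,*b)
    s=np.linalg.lstsq(np.c_[d1,-d2],o2-o1,rcond=None)[0];p,q=o1+s[0]*d1,o2+s[1]*d2
    return (p+q)/2,np.linalg.norm(p-q)
E
python3 - <<'E'
from h import *
np.set_printoptions(precision=4,suppress=True)
f=ctrl.grab_frame('top');g=ctrl.grab_frame('side')
cv2.imwrite('pics/top0.png',f['frame']);cv2.imwrite('pics/side0.png',g['frame'])
for n in ['core_centre','foot_pad','v_stop','collar','button_top','jaw_face','jar_centre','tin_centre']:
    A=ctrl.find_in(f,n);B=ctrl.find_in(g,n)
    for k,X in(('top',A),('side',B)): print(n,k,[(np.round(x['extent'],1).tolist(),round(x['conf'],2)) for x in X[:2]])
    if A and B: print(*tri(f,A[0]['extent'][:2],g,B[0]['extent'][:2]))
o=ctrl.get_obs();print(o['t'],o['tool_pos'],o['ee_rot'])
for c in(f,g):print(ray(c,320,240))
E
```

```text
core_centre top [([418.7, 297.1, 34.6, 29.5], 0.83)]
core_centre side [([382.6, 239.3, 23.2, 36.0], 0.73)]
[ 0.451  -0.1791  0.0258] 0.001020578457654223
foot_pad top [([336.2, 201.7, 219.0, 75.2], 0.67), ([419.0, 297.2, 28.0, 28.5], 0.44)]
foot_pad side [([257.4, 260.0, 118.6, 132.8], 0.63), ([265.6, 246.4, 49.0, 57.2], 0.35)]
[ 0.6457 -0.0172  0.0129] 0.021334827068749212
v_stop top [([335.1, 203.8, 218.5, 80.3], 0.83)]
v_stop side [([256.2, 259.9, 121.4, 130.0], 0.82)]
[ 0.6436 -0.0138  0.0148] 0.02654901332510211
collar top [([340.4, 198.7, 80.9, 36.2], 0.64)]
collar side [([265.2, 245.8, 45.5, 61.1], 0.63)]
[ 0.6401 -0.0267  0.0412] 0.007853357690188696
button_top top []
button_top side []
jaw_face top []
jaw_face side [([266.8, 247.2, 49.1, 48.7], 0.93)]
jar_centre top [([197.0, 294.6, 36.8, 33.6], 0.61)]
jar_centre side [([302.5, 345.3, 38.7, 65.0], 0.71)]
[0.4505 0.2412 0.0364] 0.0020348869254717536
tin_centre top [([304.1, 294.9, 36.1, 37.8], 0.81)]
tin_centre side [([346.0, 285.0, 34.3, 38.3], 0.62)]
[0.4543 0.0396 0.0292] 0.0018240045709044116
0.9 [ 0.2347 -0.4974  0.2388] [3.0656 0.6868 0.    ]
(array([0.4199, 0.0274, 1.1623]), array([ 0.1212, -0.0153, -0.9925]))
(array([0.1983, 0.8155, 0.4808]), array([ 0.3346, -0.8484, -0.4104]))
```

```bash
python3 - <<'E'
import cv2
a=cv2.imread('pics/top0.png')[140:340,170:470]
b=cv2.imread('pics/side0.png')[170:390,180:430]
cv2.imwrite('pics/a.png',cv2.resize(a,(780,520),interpolation=2));cv2.imwrite('pics/b.png',cv2.resize(b,(675,594),interpolation=2))
E
```

```text
(no output)
```

View pics/a.png

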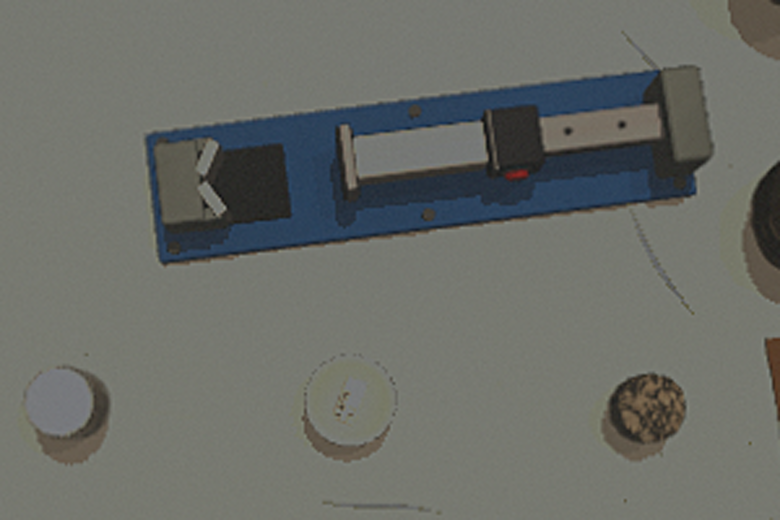

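View pics/b.png

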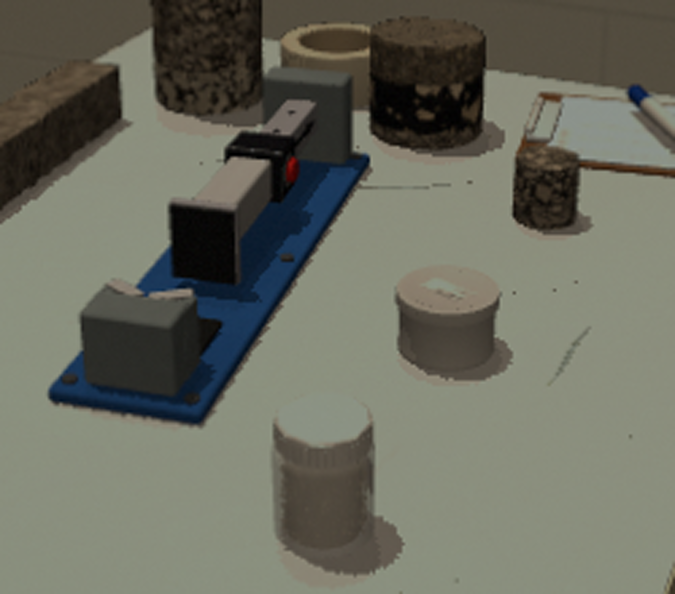

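The top crop shows the core at (648,408), the tin at (350,400) and the jar at (60,400). The pad's right edge runs (282,144)–(291,218), the collar is around (517,140), and the button is at (516,173) on its −x face. In the side crop the button is out at (292,168) and the core stands upright at (546,187). World +y is image-left and the holder yaw is small. Next I'll work out the geometry.

```bash
python3 - <<'E'
from h import *
np.set_printoptions(precision=4,suppress=True)
f=ctrl.grab_frame('top');g=ctrl.grab_frame('side')
c=lambda u,v:(170+(u+.5)/2.6-.5,140+(v+.5)/2.6-.5)
s=lambda u,v:(180+(u+.5)/2.7-.5,170+(v+.5)/2.7-.5)
P=lambda u,v,z:atz(f,*c(u,v),z)
for n,a,b,z in [('bottom',(697,193),(162,260),.01),('top',(655,72),(147,133),.01),('left',(162,260),(147,133),.01),('padR',(291,218),(282,144),.014),('tubetop',(487,122),(357,137),.065)]:
    A,B=P(*a,z),P(*b,z);d=B-A;print(n,A,B,np.linalg.norm(d),np.degrees(np.arctan2(d[1],d[0])))
th=np.radians(0)
print('collar top', [P(*q,.07) for q in((492,112),(537,107),(543,162),(498,170))], P(517,138,.07))
print('button tri',*tri(f,c(516,174),g,s(291,168)))
print('post',P(686,115,.08), 'jaw top', P(343,127,.074),P(351,190,.074))
print('core', [atz(f,*c(648,408),.051)])
o=ctrl.get_obs();Rm=R.from_rotvec(o['ee_rot']).as_matrix();print(Rm)
E
```

```text
bottom [ 0.6143 -0.2221  0.01  ] [0.5597 0.1808 0.01  ] 0.4066465141888097 97.72023208492374
top [ 0.7079 -0.1917  0.01  ] [0.6564 0.1948 0.01  ] 0.389894169698135 97.58003476410377
left [0.5597 0.1808 0.01  ] [0.6564 0.1948 0.01  ] 0.09774729846530816 8.227166844570581
padR [0.5916 0.0844 0.014 ] [0.6478 0.092  0.014 ] 0.05670140075963413 7.737719543140406
tubetop [ 0.6552 -0.0582  0.065 ] [0.6432 0.0354 0.065 ] 0.09432198842675431 97.29115195816716
collar top [array([ 0.6615, -0.0614,  0.07  ]), array([ 0.6656, -0.0939,  0.07  ]), array([ 0.6254, -0.0979,  0.07  ]), array([ 0.6192, -0.0656,  0.07  ])] [ 0.6427 -0.0793  0.07  ]
button tri [ 0.6203 -0.0798  0.0531] 0.0018125723676071853
post [ 0.6591 -0.2002  0.08  ] jaw top [0.6486 0.0453 0.074 ] [0.6031 0.0392 0.074 ]
core [array([ 0.4507, -0.1751,  0.051 ])]
[[ 0.9044  0.4267  0.    ]
 [ 0.4267 -0.9044  0.    ]
 [ 0.      0.     -1.    ]]
```

```bash
python3 -m handwheel '[{"tx":3.3,"ty":-2,"wz":-7.2,"grip":8.8},{"tx":6.6,"ty":-4,"wz":-14.4,"grip":8.8},{"tx":9.9,"ty":-6,"wz":-21.6,"grip":8.8},{"tx":13.2,"ty":-8,"wz":-28.8,"grip":8.8},{"tx":16.6,"ty":-9.9,"wz":-36.2,"grip":8.8}]' 25
cat >> h.py <<'E'
def go(x,y,z,yaw=7.7):
    "cm shift in tool axes and wz to put TCP at x,y,z with tool y at yaw"
    o=ctrl.get_obs();M=R.from_rotvec(o['ee_rot']).as_matrix()
    t=M.T@(np.array([x,y,z])-o['tool_pos'])*100
    a=np.degrees(np.arctan2(M[1,1],M[0,1]));w=-((yaw-a+90)%180-90)
    print('t',round(o['t'],2),'shift',t.round(2),'wz',round(w,1),'tz',M[:,2].round(3),'F',np.round(o['wrist_force'],1),'open',round(o['opening'],3),'grip',round(o['grip_force'],1),'q',np.round(o['joint_pos'],2))
E
python3 -c "
from h import *;go(.451,-.177,.12)"
```

```text
t 1.0 shift [ 33.24 -19.75  11.88] wz -72.4 tz [ 0.  0. -1.] F [0.5 1.4 1. ] open 0.999 grip 0.0 q [-1.35  0.38  1.3   0.    1.46 -0.22]validation failed for argument at $[0]...
```

```bash
python3 -m handwheel '[{"tx":3.3,"ty":-2.0,"tz":0.0,"wx":0.0,"wy":0.0,"wz":-7.2,"grip":8.8},{"tx":6.6,"ty":-4.0,"tz":0.0,"wx":0.0,"wy":0.0,"wz":-14.4,"grip":8.8},{"tx":9.9,"ty":-6.0,"tz":0.0,"wx":0.0,"wy":0.0,"wz":-21.6,"grip":8.8},{"tx":13.2,"ty":-8.0,"tz":0.0,"wx":0.0,"wy":0.0,"wz":-28.8,"grip":8.8},{"tx":16.6,"ty":-9.9,"tz":0.0,"wx":0.0,"wy":0.0,"wz":-36.2,"grip":8.8}]' 25
python3 -c "
from h import *;go(.451,-.177,.12)"
```

```text
t: 1.5
tool_pos: [0.3431, -0.3357, 0.2389]
ee_rot: [2.696, 1.612, 0.0]
wrist_force: [-0.2, -0.4, -0.7]
opening: 0.998
grip_force: 0.0
t 1.5 shift [19.09  1.98 11.89] wz -36.0 tz [ 0. -0. -1.] F [-0.2 -0.4 -0.7] open 0.998 grip 0.0 q [-1.02  0.26  1.48  0.    1.4  -0.53]
```

```bash
python3 -m handwheel '[{"tx":4,"ty":0.4,"tz":0,"wx":0,"wy":0,"wz":-7.2,"grip":8.8},{"tx":8,"ty":0.8,"tz":2,"wx":0,"wy":0,"wz":-14.4,"grip":8.8},{"tx":12,"ty":1.2,"tz":4.5,"wx":0,"wy":0,"wz":-21.6,"grip":8.8},{"tx":16,"ty":1.6,"tz":7.5,"wx":0,"wy":0,"wz":-28.8,"grip":8.8},{"tx":19.1,"ty":2,"tz":11,"wx":0,"wy":0,"wz":-36,"grip":8.8}]' >/dev/null
python3 - <<'E'
from h import *
go(.451,-.177,.011)
f=ctrl.grab_frame('top');g=ctrl.grab_frame('side')
A=ctrl.find_in(f,'core_centre');B=ctrl.find_in(g,'core_centre');print(A,B)
if A and B: print(*tri(f,A[0]['extent'][:2],g,B[0]['extent'][:2]))
cv2.imwrite('pics/c.png',np.hstack([cv2.resize(f['frame'][230:360,330:480],(450,390)),cv2.resize(g['frame'][170:300,320:430],(330,390))]))
E
```

```text
t 2.0 shift [ 0.05 -0.17 11.75] wz 0.1 tz [ 0.002 -0.001 -1.   ] F [-0.8 -0.1 -0.6] open 0.997 grip 0.0 q [-0.62  0.39  1.65  0.    1.11 -0.75]
[] [{'extent': [383.2, 238.8, 24.7, 34.3], 'conf': 0.85}]
```

View pics/c.png

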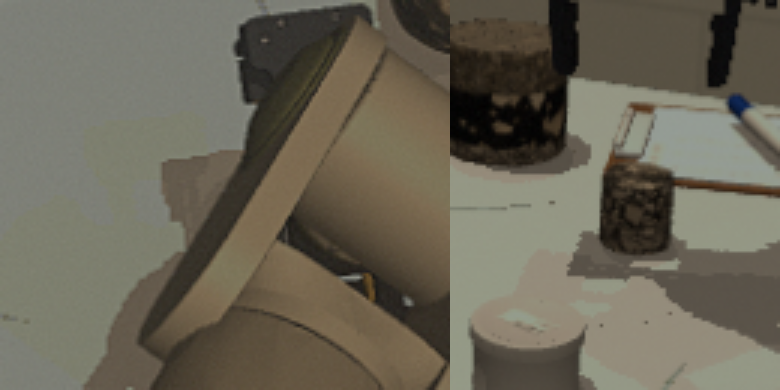

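The arm hides the core from the top camera. In the side picture (right half) the open fingers at x≈565 and 722 straddle the upright core at x≈637, so I'll descend and grip.

```bash
python3 -m handwheel '[{"tx":0,"ty":-0.2,"tz":3.5,"wx":0,"wy":0,"wz":0,"grip":8.8},{"tx":0,"ty":-0.2,"tz":7,"wx":0,"wy":0,"wz":0,"grip":8.8},{"tx":0,"ty":-0.2,"tz":10,"wx":0,"wy":0,"wz":0,"grip":8.8},{"tx":0,"ty":-0.2,"tz":11.7,"wx":0,"wy":0,"wz":0,"grip":8.8},{"tx":0,"ty":-0.2,"tz":11.7,"wx":0,"wy":0,"wz":0,"grip":8.8}]'
python3 -m handwheel '[{"tx":0,"ty":0,"tz":0,"wx":0,"wy":0,"wz":0,"grip":4},{"tx":0,"ty":0,"tz":0,"wx":0,"wy":0,"wz":0,"grip":4},{"tx":0,"ty":0,"tz":0,"wx":0,"wy":0,"wz":0,"grip":4},{"tx":0,"ty":0,"tz":0,"wx":0,"wy":0,"wz":0,"grip":4},{"tx":0,"ty":0,"tz":0,"wx":0,"wy":0,"wz":0,"grip":4}]' 25
```

```text
t: 2.7
tool_pos: [0.4489, -0.1803, 0.0113]
ee_rot: [-2.075, -2.357, 0.0]
wrist_force: [0.3, 0.7, -0.2]
opening: 0.999
grip_force: 0.0
t: 3.2
tool_pos: [0.4496, -0.1792, 0.0122]
ee_rot: [2.072, 2.36, 0.0]
wrist_force: [1.0, 0.0, 0.9]
opening: 0.565
grip_force: 0.5
```

```bash
python3 -m handwheel '[{"tx":0,"ty":0,"tz":0,"wx":0,"wy":0,"wz":0,"grip":4},{"tx":0,"ty":0,"tz":-1,"wx":0,"wy":0,"wz":0,"grip":4},{"tx":0,"ty":0,"tz":-4,"wx":0,"wy":0,"wz":0,"grip":4},{"tx":0,"ty":0,"tz":-8,"wx":0,"wy":0,"wz":0,"grip":4},{"tx":0,"ty":0,"tz":-12,"wx":0,"wy":0,"wz":0,"grip":4}]'
python3 - <<'E'
from h import *
go(.617,.116,.12)
g=ctrl.grab_frame('side')
B=ctrl.find_in(g,'core_centre');print(B)
E
```

```text
t: 3.7
tool_pos: [0.4489, -0.1787, 0.1334]
ee_rot: [-2.071, -2.36, 0.0]
wrist_force: [0.5, 0.1, -1.5]
opening: 0.562
grip_force: 25.0
t 3.7 shift [27.04 20.5   1.34] wz -0.2 tz [-0.001  0.001 -1.   ] F [ 0.5  0.1 -1.5] open 0.562 grip 25.0 q [-0.62  0.38  1.64 -0.    1.12 -0.75]
[{'extent': [387.3, 182.1, 23.8, 30.2], 'conf': 0.57}]
```

```bash
python3 -m handwheel '[{"tx":2.5,"ty":1.9,"tz":0,"wx":0,"wy":0,"wz":0,"grip":4},{"tx":6,"ty":4.5,"tz":0,"wx":0,"wy":0,"wz":0,"grip":4},{"tx":9.6,"ty":7.3,"tz":0,"wx":0,"wy":0,"wz":0,"grip":4},{"tx":13.2,"ty":10,"tz":0,"wx":0,"wy":0,"wz":0,"grip":4},{"tx":16.8,"ty":12.8,"tz":0,"wx":0,"wy":0,"wz":0,"grip":4}]' >/dev/null
python3 -m handwheel '[{"tx":3.5,"ty":2.6,"tz":0,"wx":0,"wy":0,"wz":0,"grip":4},{"tx":6.5,"ty":5,"tz":0,"wx":0,"wy":0,"wz":0,"grip":4},{"tx":8.8,"ty":6.9,"tz":0,"wx":0,"wy":0,"wz":0,"grip":4},{"tx":9.8,"ty":7.7,"tz":0,"wx":0,"wy":0,"wz":0,"grip":4},{"tx":9.8,"ty":7.7,"tz":0,"wx":0,"wy":0,"wz":0,"grip":4}]' >/dev/null
python3 - <<'E'
from h import *
go(.617,.116,.09)
f=ctrl.grab_frame('top');g=ctrl.grab_frame('side')
o=ctrl.get_obs();print(o['tool_pos'])
for n in['core_centre']:
    for c in(f,g):print(ctrl.find_in(c,n))
# projected expected core bottom centre/top centre
p=np.array(o['tool_pos']);print([proj(g,p+[0,0,d]) for d in(-.011,.04)],[proj(f,p+[0,0,d]) for d in(-.011,.04)])
cv2.imwrite('pics/d.png',np.hstack([cv2.resize(f['frame'][150:280,210:340],(390,390),interpolation=2),cv2.resize(g['frame'][170:340,180:310],(390,510),interpolation=2)[60:450]]))
E
```

```text
t 4.8 shift [ 0.39 -0.04  4.08] wz -0.1 tz [-0.002 -0.    -1.   ] F [-0.3 -1.5 -2.3] open 0.561 grip 25.0 q [-0.01  0.61  1.23 -0.    1.31 -0.14]
[0.61746304 0.11031484 0.13125178]
[{'extent': [186.5, 291.6, 12.6, 26.5], 'conf': 0.55}, {'extent': [341.7, 197.6, 83.4, 39.0], 'conf': 0.49}]
[{'extent': [238.5, 222.6, 31.4, 39.1], 'conf': 0.88}]
[array([240.40767764, 237.00511631]), array([238.83564262, 208.0639986 ])] [array([264.39722117, 200.1019903 ]), array([262.11128329, 194.45360228])]
```

View pics/d.png

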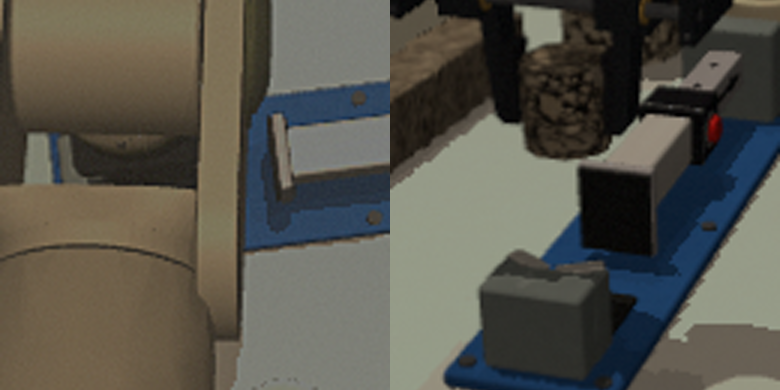

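The right half shows the core upright in the gripper at side pixel (238,223), where I predicted (239.6,222.5). The V stop is below left and the button is still out. I'll check the V apex against my pad estimate while descending part way.

```bash
python3 -m handwheel '[{"tx":0.1,"ty":0,"tz":2,"wx":0,"wy":0,"wz":0,"grip":4},{"tx":0.2,"ty":0,"tz":4,"wx":0,"wy":0,"wz":0,"grip":4},{"tx":0.2,"ty":0,"tz":6,"wx":0,"wy":0,"wz":0,"grip":4},{"tx":0.2,"ty":0,"tz":7.5,"wx":0,"wy":0,"wz":0,"grip":4},{"tx":0.2,"ty":0,"tz":7.5,"wx":0,"wy":0,"wz":0,"grip":4}]'
python3 - <<'E'
from h import *
go(.617,.116,.026)
import types
f=ctrl.grab_frame('top')
c=lambda u,v:(170+(u+.5)/2.6-.5,140+(v+.5)/2.6-.5)
for q in((203,181),(198,172),(218,142),(226,211)):
    d=atz(f,*c(*q),.06)[:2]-[.617,.116];print('V rel (x,y)mm',d@[.991,.134]*1e3,d@[-.134,.991]*1e3)
E
```

```text
t: 5.5
tool_pos: [0.6166, 0.1121, 0.0551]
ee_rot: [-2.072, -2.357, 0.004]
wrist_force: [-0.3, -0.9, -0.7]
opening: 0.564
grip_force: 25.0
t 5.5 shift [0.38 0.1  2.91] wz -0.3 tz [-0.004 -0.    -1.   ] F [-0.3 -0.9 -0.7] open 0.564 grip 25.0 q [-0.01  0.69  1.31 -0.    1.14 -0.14]
V rel (x,y)mm -1.7764712685704356 30.473673562277934
V rel (x,y)mm 5.224124022702751 33.33130354148847
V rel (x,y)mm 25.259803820807317 16.532740507289287
V rel (x,y)mm -25.588328715720007 16.47766541094917
```

```bash
cat >> h.py <<'E'
def avg(n=8):
    L=[]
    for _ in range(n): ctrl.grab_frame('side');L.append(ctrl.get_obs()['tool_pos'])
    L=np.array(L);print('tcp mean',L.mean(0).round(4),'sd',L.std(0).round(4));return L.mean(0)
def rel(p,o=(.617,.116)):
    d=np.array(p[:2])-o;print('holder x,y mm',(d@[.991,.134]*1e3).round(2),(d@[-.134,.991]*1e3).round(2),'z',round(p[2]*1e3,1))
E
python3 -c "
from h import *;rel(avg())"
```

```text
tcp mean [0.6182 0.1129 0.0577] sd [0.0001 0.0003 0.0003]
holder x,y mm 0.76 -3.19 z 57.7
```

```bash
python3 -m handwheel '[{"tx":0.15,"ty":-0.1,"tz":1.2,"wx":0,"wy":0,"wz":0,"grip":4},{"tx":0.15,"ty":-0.1,"tz":2.2,"wx":0,"wy":0,"wz":0,"grip":4},{"tx":0.15,"ty":-0.1,"tz":2.7,"wx":0,"wy":0,"wz":0,"grip":4},{"tx":0.15,"ty":-0.1,"tz":3,"wx":0,"wy":0,"wz":0,"grip":4},{"tx":0.15,"ty":-0.1,"tz":3,"wx":0,"wy":0,"wz":0,"grip":4}]'
python3 -c "
from h import *;rel(avg(5));print(ctrl.get_obs()['wrist_force'])"
```

```text
t: 6.45
tool_pos: [0.6167, 0.1146, 0.0266]
ee_rot: [-2.072, -2.361, 0.0]
wrist_force: [-0.4, -0.3, -1.8]
opening: 0.563
grip_force: 25.0
tcp mean [0.6168 0.1146 0.0267] sd [0. 0. 0.]
holder x,y mm -0.38 -1.37 z 26.7
[ 0.51418552 -0.05401888 -1.0381139 ]
```

```bash
python3 -m handwheel '[{"tx":0,"ty":0,"tz":0.05,"wx":0,"wy":0,"wz":0,"grip":4},{"tx":0,"ty":0,"tz":0.1,"wx":0,"wy":0,"wz":0,"grip":4},{"tx":0,"ty":0,"tz":0.1,"wx":0,"wy":0,"wz":0,"grip":4}]'
```

```text
t: 7.0
tool_pos: [0.6168, 0.1146, 0.0262]
ee_rot: [2.072, 2.361, 0.0]
wrist_force: [-0.8, 0.4, 4.1]
opening: 0.565
grip_force: 25.0
```

```bash
python3 -m handwheel '[{"tx":0,"ty":0,"tz":0.05,"wx":0,"wy":0,"wz":0,"grip":4},{"tx":0,"ty":0,"tz":0.05,"wx":0,"wy":0,"wz":0,"grip":4}]'
```

```text
t: 7.2
tool_pos: [0.6168, 0.1146, 0.0262]
ee_rot: [2.072, 2.361, 0.001]
wrist_force: [-3.8, 0.2, 7.6]
opening: 0.56
grip_force: 25.0
```

Contact at the expected height (pad at 14 mm). Releasing and going straight up.

```bash
python3 -m handwheel '[{"tx":0,"ty":0,"tz":-0.1,"wx":0,"wy":0,"wz":0,"grip":8.8},{"tx":0,"ty":0,"tz":-0.1,"wx":0,"wy":0,"wz":0,"grip":8.8},{"tx":0,"ty":0,"tz":-0.1,"wx":0,"wy":0,"wz":0,"grip":8.8},{"tx":0,"ty":0,"tz":-0.1,"wx":0,"wy":0,"wz":0,"grip":8.8},{"tx":0,"ty":0,"tz":-0.1,"wx":0,"wy":0,"wz":0,"grip":8.8}]'
python3 -m handwheel '[{"tx":0,"ty":0,"tz":-2,"wx":0,"wy":0,"wz":0,"grip":8.8},{"tx":0,"ty":0,"tz":-5,"wx":0,"wy":0,"wz":0,"grip":8.8},{"tx":0,"ty":0,"tz":-8,"wx":0,"wy":0,"wz":0,"grip":8.8},{"tx":0,"ty":0,"tz":-10,"wx":0,"wy":0,"wz":0,"grip":8.8},{"tx":0,"ty":0,"tz":-10,"wx":0,"wy":0,"wz":0,"grip":8.8}]' >/dev/null
python3 -c "
from h import *;go(.643,-.0795,.10)
p=np.array([.617,.116])+np.array([-.134,.991])*-.1955;print(p)"
```

```text
t: 7.7
tool_pos: [0.6167, 0.1146, 0.0261]
ee_rot: [-2.072, -2.361, 0.0]
wrist_force: [-0.5, 0.4, -0.0]
opening: 0.983
grip_force: 0.0
t 8.2 shift [-19.58  -0.05   2.92] wz -0.2 tz [ 0.006  0.    -1.   ] F [ 0.1 -0.9 -0.6] open 1.001 grip 0.0 q [-0.    0.6   1.24  0.    1.3  -0.13]
[ 0.643197  -0.0777405]
```

```bash
python3 -m handwheel '[{"tx":-3,"ty":0,"tz":0,"wx":0,"wy":0,"wz":0,"grip":8.8},{"tx":-7.5,"ty":0,"tz":0,"wx":0,"wy":0,"wz":0,"grip":8.8},{"tx":-12,"ty":0,"tz":0,"wx":0,"wy":0,"wz":0,"grip":8.8},{"tx":-16.5,"ty":0,"tz":0,"wx":0,"wy":0,"wz":0,"grip":8.8},{"tx":-19.6,"ty":0,"tz":0,"wx":0,"wy":0,"wz":0,"grip":8.8}]' >/dev/null
python3 - <<'E'
from h import *
f=ctrl.grab_frame('top');g=ctrl.grab_frame('side')
def red(im,r):
    x0,y0,x1,y1=r;h=im[y0:y1,x0:x1].astype(int);m=(h[...,2]>70)&(h[...,2]>1.7*h[...,1])&(h[...,2]>1.7*h[...,0])
    v,u=np.nonzero(m);print(len(u));return u.mean()+x0,v.mean()+y0
a=red(cv2.imread('pics/top0.png'),(340,190,400,220));b=red(cv2.imread('pics/side0.png'),(270,215,310,250))
print(a,b)
p,e=tri(f,a,g,b);print(e);rel(p);rel(atz(f,*a,.05));
c=lambda u,v:(170+(u+.5)/2.6-.5,140+(v+.5)/2.6-.5)
for q in((487,110),(537,106),(543,162),(496,172)):rel(atz(f,*c(*q),.07))
go(.643,-.0795,.10);rel(avg(4))
print(ctrl.find_in(g,'core_centre'))
cv2.imwrite('pics/e.png',np.hstack([cv2.resize(f['frame'][160:260,210:400],(456,240),interpolation=2),cv2.resize(g['frame'][190:340,190:310],(320,400),interpolation=2)[:240]]) if 0 else np.vstack([cv2.resize(f['frame'][160:250,220:400],(500,250),interpolation=2),cv2.resize(g['frame'][200:330,180:380],(500,325),interpolation=2)]))
E
```

```text
25
17
(np.float64(368.32), np.float64(206.52)) (np.float64(287.29411764705884), np.float64(231.47058823529412))
0.0022017053065809707
holder x,y mm -22.72 -194.67 z 54.0
holder x,y mm -23.14 -195.4 z 50.0
holder x,y mm 22.23 -178.43 z 70.0
holder x,y mm 20.77 -214.65 z 70.0
holder x,y mm -20.34 -213.13 z 70.0
holder x,y mm -23.39 -178.64 z 70.0
t 8.8 shift [0.4  0.16 2.44] wz -0.5 tz [-0.002 -0.    -1.   ] F [0.3 0.6 0.6] open 0.996 grip 0.0 q [-0.31  0.64  1.17 -0.    1.33 -0.44]
tcp mean [ 0.6417 -0.0796  0.1251] sd [0.0001 0.0011 0.0004]
holder x,y mm -1.7 -197.17 z 125.1Traceback (most recent call last):
  File "<stdin>", line 12, in <module>
ValueError: only the last four pictures can be asked about
```

```bash
python3 - <<'E'
from h import *
f=ctrl.grab_frame('top');g=ctrl.grab_frame('side')
for c in(f,g):print([(x['extent'],x['conf']) for x in ctrl.find_in(c,'core_centre')])
P=np.array([.617,.116,0]);print(proj(f,P+[0,0,.065]),proj(g,P+[0,0,.065]),proj(g,P+[0,0,.0395]))
cv2.imwrite('pics/e.png',np.vstack([cv2.resize(f['frame'][160:250,220:400],(500,250),interpolation=2),cv2.resize(g['frame'][200:330,180:380],(500,325),interpolation=2)]))
E
```

```text
[([265.9, 206.2, 28.1, 26.7], 0.75), ([199.2, 287.2, 27.6, 16.8], 0.17)]
[([240.6, 276.5, 31.4, 32.0], 0.88), ([346.5, 287.3, 34.7, 42.4], 0.27)]
[263.59223547 205.86908949] [240.67823256 268.33364158] [241.46920295 281.65617727]
```

View pics/e.png

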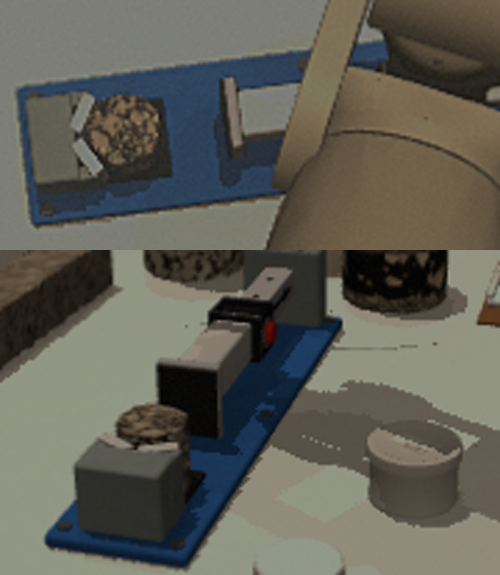

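The core stands upright on the pad, at (123,132) in the top half and just in front of the V at about (85,130). The jar and tin haven't moved and the button at (270,332) is out. Descending to the collar.

```bash
python3 -m handwheel '[{"tx":0.1,"ty":0.1,"tz":3,"wx":0,"wy":0,"wz":0,"grip":8.8},{"tx":0.15,"ty":0.15,"tz":6,"wx":0,"wy":0,"wz":0,"grip":8.8},{"tx":0.15,"ty":0.15,"tz":8.5,"wx":0,"wy":0,"wz":0,"grip":8.8},{"tx":0.15,"ty":0.15,"tz":9.4,"wx":0,"wy":0,"wz":0,"grip":8.8},{"tx":0.15,"ty":0.15,"tz":9.4,"wx":0,"wy":0,"wz":0,"grip":8.8}]'
python3 -c "
from h import *;go(.643,-.0778,.031);rel(avg(5))"
```

```text
t: 9.7
tool_pos: [0.6431, -0.0776, 0.0315]
ee_rot: [-2.071, -2.36, 0.001]
wrist_force: [0.3, 0.5, -0.1]
opening: 0.996
grip_force: 0.0
t 9.7 shift [-0.02 -0.01  0.05] wz -0.2 tz [-0.002  0.001 -1.   ] F [ 0.3  0.5 -0.1] open 0.996 grip 0.0 q [-0.3   0.75  1.27  0.    1.13 -0.43]
tcp mean [ 0.644  -0.0781  0.0335] sd [0.0002 0.0001 0.0004]
holder x,y mm 0.8 -195.94 z 33.5
```

```bash
python3 -m handwheel '[{"tx":0,"ty":0,"tz":0.1,"wx":0,"wy":0,"wz":0,"grip":4},{"tx":0,"ty":0,"tz":0.1,"wx":0,"wy":0,"wz":0,"grip":4},{"tx":0,"ty":0,"tz":0.1,"wx":0,"wy":0,"wz":0,"grip":4},{"tx":0,"ty":0,"tz":0.1,"wx":0,"wy":0,"wz":0,"grip":4},{"tx":0,"ty":0,"tz":0.1,"wx":0,"wy":0,"wz":0,"grip":4}]' 25
python3 -m handwheel '[{"tx":0,"ty":0,"tz":0.1,"wx":0,"wy":0,"wz":0,"grip":4},{"tx":0,"ty":0,"tz":0.1,"wx":0,"wy":0,"wz":0,"grip":4}]'
python3 -c "
from h import *;rel(avg(4))"
```

```text
t: 10.45
tool_pos: [0.6429, -0.0782, 0.0312]
ee_rot: [-2.071, -2.361, 0.002]
wrist_force: [-4.3, -1.2, 2.1]
opening: 0.562
grip_force: 2.0
t: 10.65
tool_pos: [0.6435, -0.0782, 0.0307]
ee_rot: [2.072, 2.361, -0.0]
wrist_force: [-1.7, -0.5, 3.8]
opening: 0.5
grip_force: 25.0
tcp mean [ 0.6435 -0.0782  0.0307] sd [0. 0. 0.]
holder x,y mm 0.22 -195.98 z 30.7
```

The opening of 44 mm equals the collar width, so the button is flush. Sliding one hole.

```bash
python3 -m handwheel '[{"tx":0.5,"ty":0,"tz":0,"wx":0,"wy":0,"wz":0,"grip":4},{"tx":1.1,"ty":0,"tz":0,"wx":0,"wy":0,"wz":0,"grip":4},{"tx":1.7,"ty":0,"tz":0,"wx":0,"wy":0,"wz":0,"grip":4},{"tx":2.3,"ty":0,"tz":0,"wx":0,"wy":0,"wz":0,"grip":4},{"tx":2.8,"ty":0,"tz":0,"wx":0,"wy":0,"wz":0,"grip":4}]'
python3 -m handwheel '[{"tx":0.4,"ty":0,"tz":0,"wx":0,"wy":0,"wz":0,"grip":4},{"tx":0.8,"ty":0,"tz":0,"wx":0,"wy":0,"wz":0,"grip":4},{"tx":1.1,"ty":0,"tz":0,"wx":0,"wy":0,"wz":0,"grip":4},{"tx":1.2,"ty":0,"tz":0,"wx":0,"wy":0,"wz":0,"grip":4},{"tx":1.2,"ty":0,"tz":0,"wx":0,"wy":0,"wz":0,"grip":4}]'
python3 -c "
from h import *;rel(avg(4));go(.6377,-.0385,.031)"
```

```text
t: 11.35
tool_pos: [0.6397, -0.0504, 0.0307]
ee_rot: [2.072, 2.361, -0.001]
wrist_force: [-3.1, -2.1, 4.6]
opening: 0.499
grip_force: 25.0
t: 11.85
tool_pos: [0.638, -0.0383, 0.0307]
ee_rot: [-2.072, -2.361, 0.001]
wrist_force: [-4.0, -0.8, 6.0]
opening: 0.5
grip_force: 25.0
tcp mean [ 0.638  -0.0384  0.0307] sd [0. 0. 0.]
holder x,y mm 0.11 -155.79 z 30.7
t 12.05 shift [-0.01 -0.03 -0.03] wz -0.2 tz [-0. -0. -1.] F [-4.9 -0.7  6.4] open 0.502 grip 25.0 q [-0.24  0.73  1.3  -0.    1.11 -0.38]
```

```bash
python3 -m handwheel '[{"tx":0,"ty":0,"tz":0,"wx":0,"wy":0,"wz":0,"grip":8.8},{"tx":0,"ty":0,"tz":0,"wx":0,"wy":0,"wz":0,"grip":8.8},{"tx":0,"ty":0,"tz":0,"wx":0,"wy":0,"wz":0,"grip":8.8},{"tx":0,"ty":0,"tz":0,"wx":0,"wy":0,"wz":0,"grip":8.8},{"tx":0,"ty":0,"tz":0,"wx":0,"wy":0,"wz":0,"grip":8.8}]'
python3 -m handwheel '[{"tx":0,"ty":0,"tz":-3,"wx":0,"wy":0,"wz":0,"grip":8.8},{"tx":0,"ty":0,"tz":-6,"wx":0,"wy":0,"wz":0,"grip":8.8},{"tx":0,"ty":0,"tz":-9,"wx":0,"wy":0,"wz":0,"grip":8.8},{"tx":-4,"ty":0,"tz":-11,"wx":0,"wy":0,"wz":0,"grip":8.8},{"tx":-8,"ty":0,"tz":-11,"wx":0,"wy":0,"wz":0,"grip":8.8}]'
python3 -m handwheel '[{"tx":-4,"ty":0,"tz":0,"wx":0,"wy":0,"wz":0,"grip":8.8},{"tx":-8,"ty":0,"tz":0,"wx":0,"wy":0,"wz":0,"grip":8.8},{"tx":-12,"ty":0,"tz":0,"wx":0,"wy":0,"wz":0,"grip":8.8},{"tx":-16,"ty":0,"tz":0,"wx":0,"wy":0,"wz":0,"grip":8.8},{"tx":-18,"ty":0,"tz":0,"wx":0,"wy":0,"wz":0,"grip":8.8}]' >/dev/null
python3 - <<'E'
from h import *
f=ctrl.grab_frame('top');g=ctrl.grab_frame('side')
a=cv2.resize(f['frame'][160:250,220:400],(720,360),interpolation=2);b=cv2.resize(g['frame'][205:295,210:310],(400,360),interpolation=2)
cv2.imwrite('pics/f.png',cv2.resize(np.hstack([a[:,:400],b]),(800,360)))
for n in['core_centre','jar_centre','tin_centre']:
    A,B=ctrl.find_in(f,n),ctrl.find_in(g,n)
    if A and B:print(n,*tri(f,A[0]['extent'][:2],g,B[0]['extent'][:2]))
go(.6,0,.1)
E
```

```text
t: 12.55
tool_pos: [0.6385, -0.0384, 0.0301]
ee_rot: [2.072, 2.361, 0.0]
wrist_force: [-0.2, 0.4, 0.0]
opening: 0.928
grip_force: 0.0
t: 13.05
tool_pos: [0.6501, -0.1182, 0.144]
ee_rot: [2.066, 2.359, 0.004]
wrist_force: [1.3, 0.3, 0.4]
opening: 0.998
grip_force: 0.0
core_centre [0.61497595 0.11443637 0.04809897] 0.001718711231959675
jar_centre [0.45165128 0.24452877 0.03674979] 0.0003036404213727747
t 13.95 shift [30.17 -3.29  4.06] wz -0.2 tz [ 0.  0. -1.] F [0.5 0.3 0.3] open 0.998 grip 0.0 q [-0.57  0.78  0.84  0.    1.52 -0.71]
```

View pics/f.png

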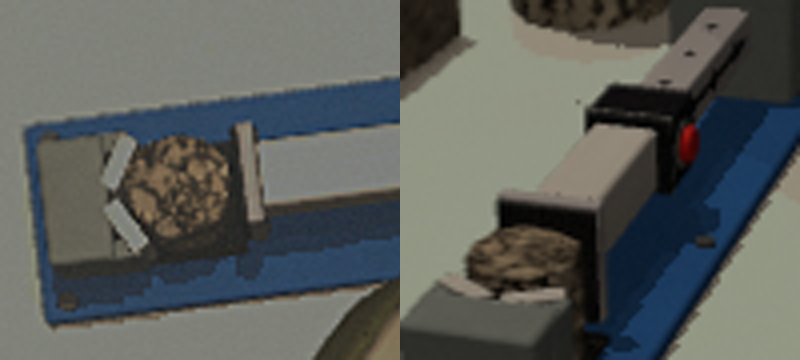

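```bash
python3 - <<'E'
from h import *
f=ctrl.grab_frame('top');g=ctrl.grab_frame('side')
def red(im,r):
    x0,y0,x1,y1=r;h=im[y0:y1,x0:x1].astype(int);m=(h[...,2]>60)&(h[...,2]>1.6*h[...,1])&(h[...,2]>1.6*h[...,0])
    v,u=np.nonzero(m);return len(u),np.array((u.mean()+x0,v.mean()+y0)),(u.min()+x0,u.max()+x0,v.min()+y0,v.max()+y0)
T0,S0=cv2.imread('pics/top0.png'),cv2.imread('pics/side0.png')
for n,im,r,c in(('t0',T0,(340,185,400,220),f),('t1',f['frame'],(320,185,380,225),f),('s0',S0,(270,215,310,250),g),('s1',g['frame'],(260,215,310,260),g)):
    k=red(im,r);print(n,*k)
    if n[0]=='t': rel(atz(f,*k[1],.05))
for y in(-.1955,-.1555):
  for x in(-.022,-.0255,-.028):
    p=np.array([.617,.116])+np.array([.991,.134])*x+np.array([-.134,.991])*y
    print(y,x,proj(f,[*p,.05]),proj(g,[*p,.05]))
cv2.imwrite('pics/g.png',np.hstack([cv2.resize(T0[185:225,345:395],(400,320),interpolation=0),cv2.resize(f['frame'][185:225,325:375],(400,320),interpolation=0)]))
print([(x['extent'],x['conf']) for x in ctrl.find_in(f,'tin_centre')],[(x['extent'],x['conf']) for x in ctrl.find_in(g,'tin_centre')])
E
```

```text
t0 27 [368.40740741 206.62962963] (np.int64(364), np.int64(372), np.int64(205), np.int64(208))
holder x,y mm -23.37 -195.54 z 50.0
t1 30 [347.2 209.5] (np.int64(343), np.int64(351), np.int64(208), np.int64(211))
holder x,y mm -23.86 -154.92 z 50.0
s0 24 [287.25       231.91666667] (np.int64(286), np.int64(289), np.int64(228), np.int64(236))
s1 27 [281.2962963  240.07407407] (np.int64(280), np.int64(283), np.int64(236), np.int64(244))
-0.1955 -0.022 [368.29093364 205.92259893] [287.65141957 233.16120809]
-0.1955 -0.0255 [368.54699669 207.73137476] [289.32565595 233.34562152]
-0.1955 -0.028 [368.72991867 209.02433954] [290.52319863 233.47753623]
-0.1555 -0.022 [347.37368393 208.49864866] [281.53305737 241.11860609]
-0.1555 -0.0255 [347.62155316 210.3117698 ] [283.25838683 241.31573687]
-0.1555 -0.028 [347.79866172 211.60783789] [284.49256234 241.4567426 ]
[] [([345.7, 288.5, 34.2, 38.2], 0.96)]
```

View pics/g.png

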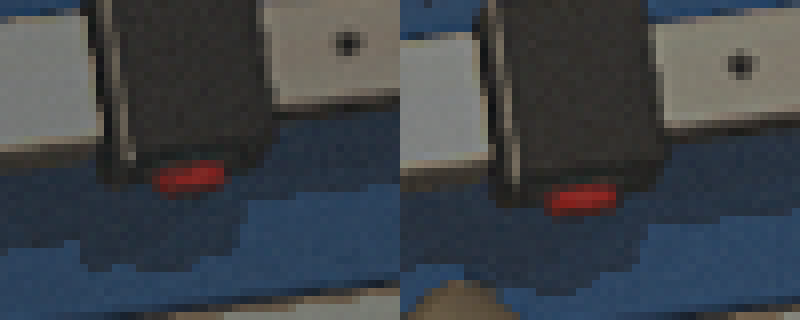

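The close-up shows the red button standing out as far at (583,200) after the slide as at (190,178) before. The tube has moved about 40 mm, and the core stands upright between the jaw and the V stop. Handing in.

```bash
python3 -c "
from cell import ctrl
print(ctrl.hand_in())"
```

```text
the job is handed in; nothing more can be done
None
```

The job is handed in: the core stands upright on the pad in front of the V stop, and the tube is one hole along with its button sprung out again. The jaw sits just short of the core, and nothing came near the jar or the tin.

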